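# Draw the oven's hearth plate out by friction and move the crucible to the tile

## Robot

A 6-joint arm with a two-finger parallel gripper is mounted at the origin on a cart in front of the work surface, level with it; the furniture and walls round the work are solid. World frame = base frame: x ahead of the robot, y to its left, z up, the work surface at z = 0. Lengths are in mm, angles in rad, forces in N, time in s.
With the tool pointing down it reaches from about 350 to 775 mm from the base axis. Payload 7.3 kg.
Tool frame: the origin (TCP) lies midway between the tips of the shut fingers; the grasp point (between the pads) lies bot.tcp_to_grasp behind it (bot.tcp_to_grasp is the distance from the TCP to the grasp point, in mm); z points along the fingers, y is the direction in which the jaws open and shut (so a half turn about z gives the same grasp; the last joint's range is limited). The gripper opens to 92 mm and grips with 3 to 60 N. Pads are 19 mm wide; open, the fingers measure 130 mm over their backs; the gripper's body (75 mm by 190 mm) begins 47 mm behind the grasp point.
Start: joints at [-1.477, 0.342, 1.524, -0, 1.275, -0.146], TCP at [124.713, -509.992, 226.741] pointing down, gripper open.
Joint ranges: [-2.53, 2.53], [-0.77, 2.02], [0.04, 2.7], [-1, 4.14], [0.28, 2.66], [-3.11, 3.11]. Speed limits (rad/s): [2.57, 2.57, 3.14, 3.14, 3.14, 3.14].

## Interface

Orientations are given as [roll, pitch, yaw] about the fixed x, y, z axes, in that order (R = Rz(yaw) Ry(pitch) Rx(roll)).
In Python, from plant import bot gives the robot as it stands.
- The arm moves only by the shell command python3 -m inch 'ROWS'. ROWS is JSON, one flat list of numbers, 7 for each row, row after row: the shift along the world's x, y, z in cm, then the turn, a rotation vector about the world's x, y, z in degrees, then the gripper command: -1 is shut, 1 is fully open, values between are in proportion. In form: [tx, ty, tz, ax, ay, az, fingers, tx, ty, tz, ax, ay, az, fingers, ...]. A call has exactly 5 rows; each row is the pose to reach, as a shift and turn from the pose measured when the call began; what a row does not reach only later rows make up. A row lasts 1/10 s, in which the tool goes at most 50 mm and 8.59 degrees, less where a joint would pass 70% of its speed; a pose out of reach is approached as far as the arm can. A call with a gripper value outside its range is refused whole. The fingers move at their own pace and stop on an object; the grip force is fixed at half the most. Time passes only in rows, so rows that repeat a pose let the fingers close, or fill a call up. It gives the time, the measured TCP pose, the force and the opening at its end, in the units of the state.
- bot.get_obs(): the state, without advancing time (a new reading comes with each control period).
- bot.capture(name): name is "scene" or "top" or "wrist"; returns the picture (480x640x3 uint8, red, green, blue); there is no depth.
- bot.calibration(name): a dict with "fx", "fy", "cx", "cy" (pixels), "cam_to_world" (4x4, takes a point from camera to world coordinates). Camera axes: x right, y down, z forward; pixel columns grow to the right and rows downward; lengths in mm; the calibration is good to about 2 mm. The wrist camera is an equidistant fisheye: a pixel r from the principal point sees the ray r / f radians off the axis. A picture is of the moment at which its call begins: read the wrist's pose just before it. calibration takes no time and is no camera call; for the wrist camera it gives the pose at the moment of the call.
- bot.close_job(): hands the job in, once; it reports no verdict.
The state is a dict: "time": time; "joint_positions": joint angles; "dq": joint speeds; "tau": joint torques, N m; "tool_pos": TCP position; "tcp_rot": TCP orientation; "contact_force": force on the tool from outside, world axes, zero at the start; "moment": the same for the moment, N m; "grip_width": finger opening in mm.
Only numpy, scipy, OpenCV 4.12 (cv2) and the standard library are available. Lean on these libraries where they do the work, as an engineer would, in place of code of your own. Each camera call takes 0.05 s, during which the arm holds its last target.

## Task

The lidded crucible stands inside the small cold oven on a flat hearth plate that has no handle. Press down on the bare front part of the plate from above and drag the plate out towards the front by friction until it is fully out against its stop, pressing gently because the plate is brittle and without tipping the crucible. Then pick up the crucible and set it down gently, upright and wholly on the square white tile, leaving the plate fully out and the other things where they are.

Things in the scene. Friction and masses are not known exactly. Their poses are not given: they have to be found in the camera images.
- oven: Small grey bench oven, fixed. Origin on the worktop under the middle of its front face; its own +x points into the oven, -x out of the front (roughly towards the robot), z up. The housing is 200 mm wide (y), 150 mm deep (x = 0 to 150 mm) and 174 mm high; the open chamber is 144 mm wide, its ceiling 134 mm above the worktop. In front of the face a dark loading shelf, 164 mm wide, reaches to x = -221 mm, with side cheeks and a front lip up to 46 mm above the worktop.
- hearth (a joint): How far the white hearth plate is drawn out: 0 fully in, 0.12 (m) fully out against its stop. The plate is 200 mm long (oven's x), 132 mm wide, 10 mm thick; fully in, its front edge is 105 mm in front of the oven's face. It slides straight out along the oven's -x, takes about 5 N to slide and stays put; pressing with 12 to 20 N drags it. It does not give when pressed; over 35 N of finger force breaks it.
- press_here (a point): Point fixed to the oven: 80 mm in front of its face, mid-width, 66 mm above the worktop; a good place to press the plate. The runners' packing has settled, differently each time: plate and path slope up or down to the front by up to 0.05 rad (pivot 38 mm behind the face), so here the plate's top is up to 6 mm above or below this point, and rises or sinks up to 6 mm as it comes out.
- crucible_mid (a point): Centre of the loose white porcelain crucible with its lid, half-way up (24.5 mm above its foot). 45 mm across at the lid, 49 mm high, about 45 g, narrower towards the foot (the bowl can be gripped across any diameter). It stands on the hearth plate, at first 30 to 45 mm behind the oven's face under the roof; z up.
- tile_top (a point): Centre of the top of the fixed square white ceramic tile, 110 x 110 mm, its top 10 mm above the worktop; x and y along its edges, z up. It lies on the left or on the right of the oven's loading shelf.
- tape_roll: Roll of masking tape lying flat, about 85 to 108 mm across and 24 mm high, on the other side than the tile; origin under its centre. Leave alone.
- jar: Sample jar with screw lid, 56 mm across, 76 mm high, standing beside the loading shelf; origin under its centre. Leave alone.
- petri_dish: Glass petri dish, 69 mm across, 15 mm high, on the oven's roof; origin under its centre. Leave alone.
- stopwatch: Black stopwatch, 97 x 91 x 18 mm, lying near the front edge of the worktop; origin under its centre. Leave alone.

How it is judged:
By the outcome, as a careful person would: the job done as asked, in the order asked, and still so for the second after the job is handed in, with the robot touching nothing.
It also fails if it takes over 67 s, if anything falls off the work surface, if the arm or the gripper's body presses on something with over 40 N, if the wrist force passes 120 N, or if a joint passes its speed limit or range.

## Working session

There is one attempt and no reset: what is moved stays moved. The work goes in short steps, Python scripts to look and compute and a shell command to move; the robot and the scene stay as the last step left them, time stands still between calls to the robot, and variables do not carry over. Pictures are saved under pics/ and viewed, and the job is handed in when it is done.

```bash
ls; mkdir -p pics; python3 - <<'E'
from plant import bot
import cv2
print(bot.get_obs(), bot.tcp_to_grasp)
for n in("scene","top","wrist"):
    c=bot.calibration(n); print(n,c)
    cv2.imwrite(f"pics/{n}0.png",bot.capture(n)[:,:,::-1])
E
```

```text
pics
{'time': 0.0, 'joint_positions': array([-1.47698528e+00,  3.42711040e-01,  1.52500279e+00,  3.10969256e-06,
        1.27536483e+00, -1.45983219e-01]), 'dq': array([-0.00114755,  0.00066858,  0.00112697, -0.00039339, -0.00032909,
        0.00190777]), 'tau': array([ 2.40490772e-03, -4.31228650e+01, -2.44224858e+01,  7.18606822e-02,
        5.59013046e-02, -1.27049298e-04]), 'tool_pos': array([ 124.68313073, -509.57787364,  226.05597562]), 'tcp_rot': array([-3.14012288e+00, -2.19104999e-04,  2.39793199e-01]), 'contact_force': array([-0.49651687, -0.02633285, -0.20343336]), 'moment': array([-0.03464915, -0.02668823,  0.0241994 ]), 'grip_width': 91.86987321964877} 18.8
scene {'fx': 465.101711303856, 'fy': 465.101711303856, 'cx': 315.5702572313141, 'cy': 232.31825995799662, 'cam_to_world': array([[-4.86883733e-01, -4.25241597e-01,  7.62963835e-01,
        -2.05339993e+02],
       [-8.73245624e-01,  2.17320884e-01, -4.36134971e-01,
         4.05991729e+02],
       [ 1.96547568e-02, -8.78601854e-01, -4.77150367e-01,
         6.27078483e+02],
       [ 0.00000000e+00,  0.00000000e+00,  0
[... 274 characters left out ...]
  2.60106305e-02,  2.06827294e-03,
        -2.76056639e+01],
       [-4.66415774e-03, -1.00140439e-01, -9.94962380e-01,
         1.29349354e+03],
       [ 0.00000000e+00,  0.00000000e+00,  0.00000000e+00,
         1.00000000e+00]])}
wrist {'fx': 371.64829954431775, 'fy': 371.64829954431775, 'cx': 319.0647119181892, 'cy': 242.32528824583338, 'cam_to_world': array([[ 2.37818350e-01, -9.40582049e-01, -2.42379539e-01,
         1.90078001e+02],
       [-9.71309001e-01, -2.30582761e-01, -5.82272694e-02,
        -4.94139693e+02],
       [-1.12101901e-03,  2.49272941e-01, -9.68432622e-01,
         3.83518624e+02],
       [ 0.00000000e+00,  0.00000000e+00,  0.00000000e+00,
         1.00000000e+00]])}
```

View pics/scene0.png

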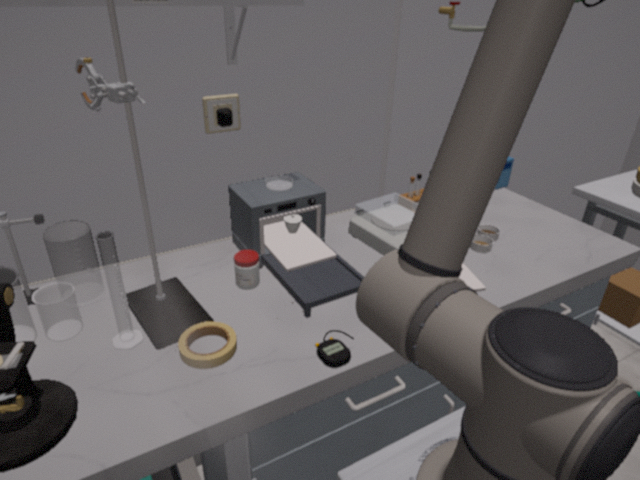

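View pics/top0.png

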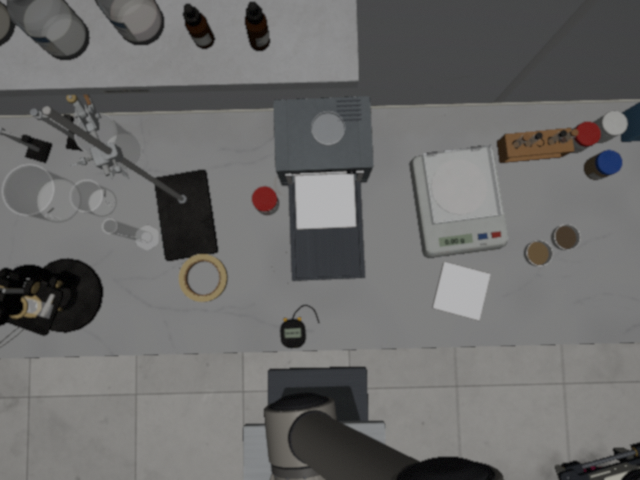

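View pics/wrist0.png

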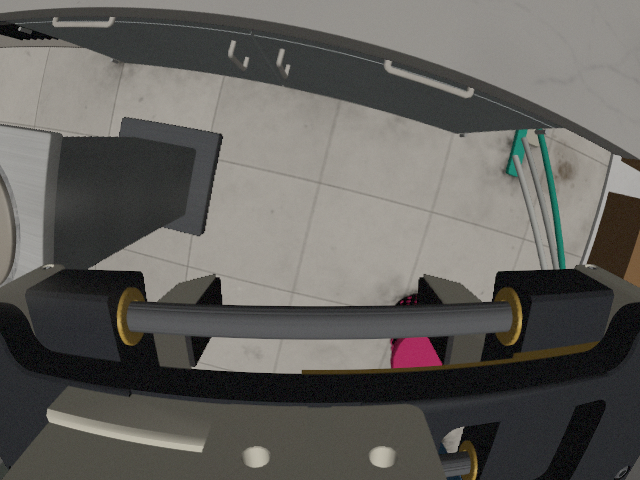

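The top view shows the plate at about (325,201), the shelf down to row 280, the tile at (462,291), the jar at (265,200), the tape at (203,278) and the stopwatch at (293,332). The scene view shows the crucible at (292,222). Next I'll measure these.

```bash
cat > h.py <<'E'
import numpy as np, cv2
from plant import bot
def ray(n,px,c=None):
    c=c or bot.calibration(n); T=c["cam_to_world"]
    x=(px[0]-c["cx"])/c["fx"]; y=(px[1]-c["cy"])/c["fy"]
    if n=="wrist":
        r=np.hypot(x,y); d=np.array([x/r*np.sin(r),y/r*np.sin(r),np.cos(r)]) if r>0 else np.array([0,0,1.])
    else: d=np.array([x,y,1.])
    return T[:3,3],T[:3,:3]@d
def onz(n,px,z,c=None):
    o,d=ray(n,px,c); return o+d*(z-o[2])/d[2]
E
python3 - <<'E'
from h import *
im=cv2.imread("pics/top0.png"); g=im.min(axis=2)
m=(g>195).astype(np.uint8)
cs,_=cv2.findContours(m,cv2.RETR_EXTERNAL,cv2.CHAIN_APPROX_NONE)
for c in cs:
    if cv2.contourArea(c)<1500: continue
    r=cv2.minAreaRect(c); print(r)
    b=cv2.boxPoints(r)
    for z in (10,66): print(z,[onz("top",p,z)[:2].round(1).tolist() for p in b], onz("top",r[0],z).round(1))
# shelf dark
crop=im[150:300,260:400]; cv2.imwrite("pics/crop0.png",cv2.resize(crop,None,fx=5,fy=5,interpolation=cv2.INTER_CUBIC)[:600])
s=cv2.imread("pics/scene0.png")[160:320,220:380]; cv2.imwrite("pics/crop1.png",cv2.resize(s,(600,600),interpolation=cv2.INTER_CUBIC))
E
```

```text
(no output)
```

View pics/crop0.png

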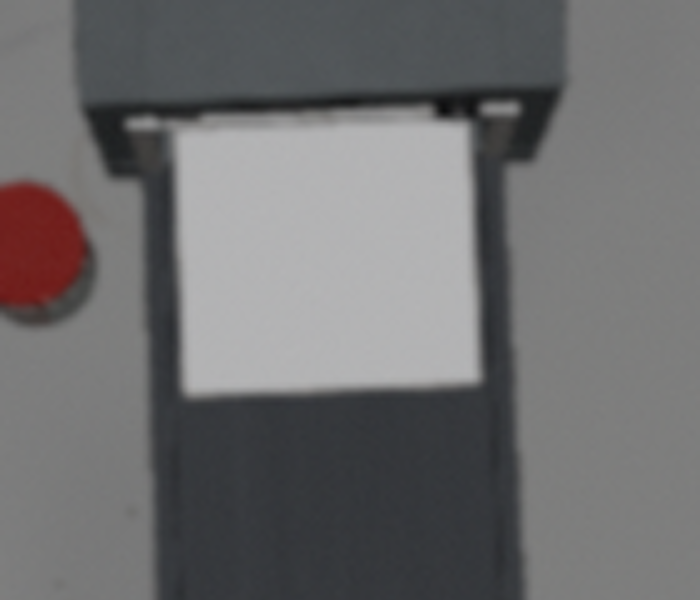

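View pics/crop1.png

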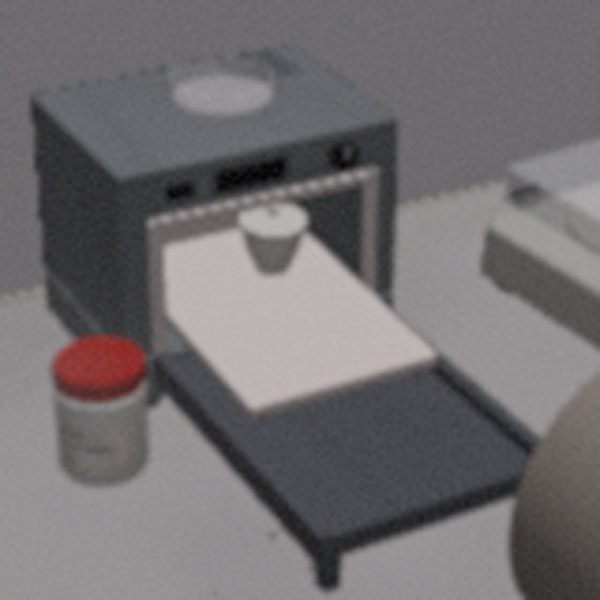

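```bash
python3 - <<'E'
from h import *
im=cv2.imread("pics/top0.png"); g=im.min(axis=2)
m=(g>158).astype(np.uint8)
cs,_=cv2.findContours(m,cv2.RETR_EXTERNAL,cv2.CHAIN_APPROX_NONE)
for c in cs:
    x,y,w,h=cv2.boundingRect(c)
    if cv2.contourArea(c)<1500 or y<100 : continue
    r=cv2.minAreaRect(c); print(r)
    b=cv2.boxPoints(r)
    for z in (10,66): print(z,[onz("top",p,z)[:2].round(1).tolist() for p in b], onz("top",r[0],z).round(1))
P={'roofL':((277,171),174),'roofR':((371,167.6),174),'plFL':((296.4,229.2),66),'plFR':((356.4,226.6),66),
'plBL':((295.6,176),66),'plBR':((354.4,175),66),'shFL':((292,280),46),'shFR':((365,277.5),46)}
for k,(p,z) in P.items(): print(k,onz("top",p,z).round(1))
# scene-view plate front corners
for p in [(255,413),(437,356)]:
    q=(220+p[0]*160/600,160+p[1]*160/600); print(q,[onz("scene",q,z).round(1).tolist() for z in(56,60,66,72)])
# triangulate
def tri(a,b):
    o1,d1=ray("top",a);o2,d2=ray("scene",b)
    t=np.linalg.lstsq(np.c_[d1,-d2],o2-o1,rcond=None)[0]
    A=o1+t[0]*d1;B=o2+t[1]*d2; return (A+B)/2,np.linalg.norm(A-B)
# corners top edge: scene front top corners
print(tri((296.4,229.2),(220+255*.26667,160+408*.26667)),tri((356.4,226.6),(220+437*.26667,160+353*.26667)))
E
```

```text
((461.44122314453125, 290.7353515625), (47.2944450378418, 47.29444885253906), 14.03624439239502)
10 [[401.1, -276.3], [504.4, -307.2], [475.6, -410.5], [372.7, -378.8]] [ 438.2 -343.2   10. ]
66 [[403.1, -265.4], [501.9, -295.0], [474.3, -393.8], [376.0, -363.5]] [ 438.6 -329.4   66. ]
((324.8422546386719, 200.71490478515625), (52.12144088745117, 57.74156188964844), 87.61405944824219)
10 [[713.6, 29.9], [715.7, -104.3], [593.8, -105.5], [591.7, 27.5]] [653.4 -38.1  10. ]
66 [[702.0, 27.4], [704.0, -101.0], [587.4, -102.1], [585.4, 25.1]] [644.4 -37.6  66. ]
roofL [690.6  58.7 174. ]
roofR [ 692.5 -132.2  174. ]
plFL [582.7  26.7  66. ]
plFR [ 585.  -105.6   66. ]
plBL [701.7  25.9  66. ]
plBR [ 700.5 -104.8   66. ]
shFL [471.8  39.8  46. ]
shFR [ 473.1 -122.3   46. ]
(288.0, 270.1333333333333) [[581.3, 25.1, 56.0], [575.8, 27.7, 60.0], [567.5, 31.7, 66.0], [559.3, 35.7, 72.0]]
(336.5333333333333, 254.93333333333334) [[587.3, -105.6, 56.0], [581.8, -102.0, 60.0], [573.4, -96.6, 66.0], [565.1, -91.3, 72.0]]
(array([582.74989393,  25.81402454,  59.07232661]), np.float64(2.7050076820977)) (array([ 586.11229236, -105.49290472,   58.83559197]), np.float64(1.28568408459025))
```

Oven face is at about x=691, y≈-37, yaw≈0.015. The plate's front edge is near x=584 with its top at z≈59, so it slopes down. Tile centre is about (438,-343). Now moving with the fingers shut.

```bash
python3 -m inch '[24,23.5,0,0,0,-13,-1, 24,23.5,0,0,0,-13,-1, 24,23.5,0,0,0,-13,-1, 24,23.5,0,0,0,-13,-1, 24,23.5,0,0,0,-13,-1]'
python3 -m inch '[24,23.5,0,0,0,0,-1, 24,23.5,0,0,0,0,-1, 24,23.5,0,0,0,0,-1, 24,23.5,0,0,0,0,-1, 24,23.5,0,0,0,0,-1]'
```

```text
time: 0.65
tool_pos: [302.8, -334.7, 226.3]
tcp_rot: [-3.14, -0.0, 0.012]
contact_force: [1.4, -0.7, -0.3]
grip_width: 56.4
time: 1.15
tool_pos: [481.4, -159.3, 226.3]
tcp_rot: [-3.14, -0.0, 0.012]
contact_force: [0.7, -1.7, -0.4]
grip_width: 16.4
```

```bash
python3 -m inch '[12.4,12,0,0,0,0,-1, 12.4,12,0,0,0,0,-1, 12.4,12,0,0,0,0,-1, 12.4,12,-4,0,0,0,-1, 12.4,12,-8,0,0,0,-1]'
python3 - <<'E'
from h import *
print(bot.get_obs()['tool_pos'],bot.get_obs()['contact_force'])
print(bot.calibration("wrist"))
for n in("scene","top","wrist"):cv2.imwrite(f"pics/{n}1.png",bot.capture(n)[:,:,::-1])
print(bot.get_obs()['tool_pos'],bot.get_obs()['contact_force'])
E
```

```text
time: 1.65
tool_pos: [607.9, -36.3, 145.4]
tcp_rot: [-3.14, -0.004, 0.016]
contact_force: [0.0, 0.3, -0.4]
grip_width: 0.6
[607.89081247 -36.34260317 145.42741029] [ 0.04412208  0.25867974 -0.42570025]
{'fx': 371.64829954431775, 'fy': 371.64829954431775, 'cx': 319.0647119181892, 'cy': 242.32528824583338, 'cam_to_world': array([[ 1.66576791e-02, -9.69149144e-01, -2.45911483e-01,
         6.74597176e+02],
       [-9.99860802e-01, -1.63791938e-02, -3.17788623e-03,
        -3.56149435e+01],
       [-9.47986121e-04,  2.45930189e-01, -9.69287080e-01,
         3.03033834e+02],
       [ 0.00000000e+00,  0.00000000e+00,  0.00000000e+00,
         1.00000000e+00]])}
[603.54557834 -38.7810524  143.70343858] [0.75046201 0.9946186  1.19826243]
```

View pics/wrist1.png

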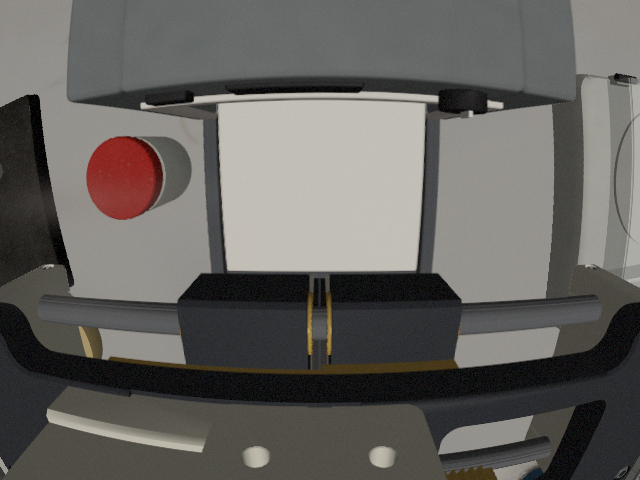

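View pics/scene1.png

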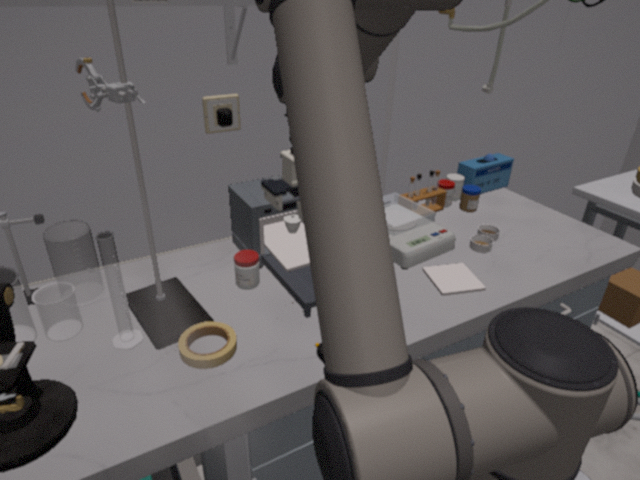

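```bash
python3 - <<'E'
from h import *
E
python3 -m inch '[0.3,0,-3,0,0,0,-1, 0.3,0,-5,0,0,0,-1, 0.3,0,-6.5,0,0,0,-1, 0.3,0,-7,0,0,0,-1, 0.3,0,-7,0,0,0,-1]'
```

```text
time: 2.3
tool_pos: [607.2, -39.5, 75.2]
tcp_rot: [-3.14, 0.005, 0.012]
contact_force: [-0.8, 0.2, 0.4]
grip_width: 0.3
```

```bash
python3 -m inch '[0,0,-0.2,0,0,0,-1, 0,0,-0.4,0,0,0,-1, 0,0,-0.6,0,0,0,-1, 0,0,-0.8,0,0,0,-1, 0,0,-0.8,0,0,0,-1]'
```

```text
time: 2.8
tool_pos: [607.0, -39.4, 67.0]
tcp_rot: [-3.139, 0.006, 0.012]
contact_force: [-0.2, -0.4, 0.1]
grip_width: 0.1
```

```bash
python3 -m inch '[0,0,-0.1,0,0,0,-1, 0,0,-0.2,0,0,0,-1, 0,0,-0.3,0,0,0,-1, 0,0,-0.3,0,0,0,-1, 0,0,-0.3,0,0,0,-1]'
```

```text
time: 3.3
tool_pos: [607.0, -39.4, 63.9]
tcp_rot: [-3.139, 0.006, 0.012]
contact_force: [0.2, 0.6, 0.0]
grip_width: 0.5
```

```bash
python3 -m inch '[0,0,-0.05,0,0,0,-1, 0,0,-0.1,0,0,0,-1, 0,0,-0.15,0,0,0,-1, 0,0,-0.2,0,0,0,-1, 0,0,-0.2,0,0,0,-1]'
```

```text
time: 3.8
tool_pos: [606.9, -39.4, 61.8]
tcp_rot: [-3.139, 0.006, 0.012]
contact_force: [0.5, -0.7, -0.0]
grip_width: -0.1
```

```bash
python3 -m inch '[0,0,-0.05,0,0,0,-1, 0,0,-0.1,0,0,0,-1, 0,0,-0.1,0,0,0,-1, 0,0,-0.1,0,0,0,-1, 0,0,-0.1,0,0,0,-1]'
```

```text
time: 4.3
tool_pos: [607.0, -39.4, 61.2]
tcp_rot: [-3.139, 0.005, 0.012]
contact_force: [-0.1, -0.2, 4.4]
grip_width: 0.6
```

```bash
python3 -m inch '[0,0,-0.05,0,0,0,-1, 0,0,-0.08,0,0,0,-1, 0,0,-0.1,0,0,0,-1, 0,0,-0.1,0,0,0,-1, 0,0,-0.1,0,0,0,-1]'
```

```text
time: 4.8
tool_pos: [607.1, -39.4, 61.1]
tcp_rot: [-3.14, 0.005, 0.012]
contact_force: [-3.4, 0.7, 8.8]
grip_width: 0.7
```

```bash
python3 -m inch '[0,0,-0.16,0,0,0,-1, 0,0,-0.16,0,0,0,-1, -0.2,0,-0.17,0,0,0,-1, -0.4,-0.01,-0.18,0,0,0,-1, -0.6,-0.01,-0.19,0,0,0,-1]'
```

```text
time: 5.3
tool_pos: [603.9, -39.5, 60.9]
tcp_rot: [-3.14, -0.003, 0.012]
contact_force: [4.4, 1.6, 7.9]
grip_width: 0.2
```

```bash
python3 -m inch '[-0.2,0,-0.24,0,0,0,-1, -0.3,0,-0.24,0,0,0,-1, -0.5,-0.01,-0.26,0,0,0,-1, -0.7,-0.01,-0.27,0,0,0,-1, -0.9,-0.01,-0.28,0,0,0,-1]'
python3 - <<'E'
from h import *
o=bot.get_obs();print(o['contact_force'],o['tool_pos'])
im=bot.capture("wrist");cv2.imwrite("pics/wrist2.png",im[:,:,::-1])
E
```

```text
time: 5.8
tool_pos: [598.4, -39.6, 60.5]
tcp_rot: [-3.141, -0.011, 0.012]
contact_force: [4.8, 0.9, 10.9]
grip_width: 0.6
[ 4.75063086  0.85717614 10.89264897] [598.3611155  -39.62495446  60.53631307]
```

View pics/wrist2.png

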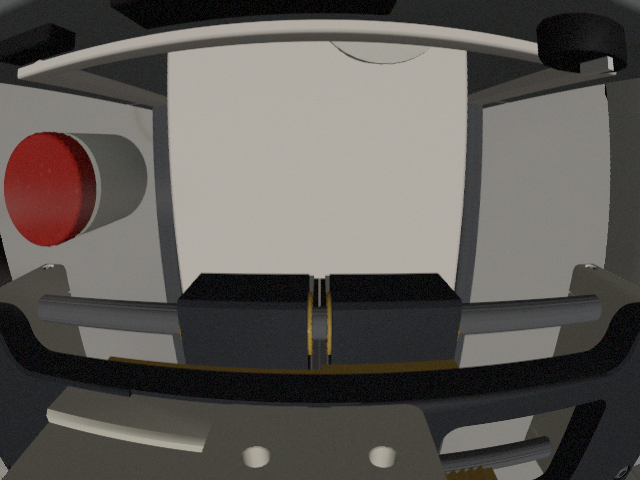

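```bash
python3 -m inch '[-0.3,0,-0.32,0,0,0,-1, -0.5,0,-0.34,0,0,0,-1, -0.7,-0.01,-0.35,0,0,0,-1, -0.9,-0.01,-0.36,0,0,0,-1, -1.2,-0.02,-0.37,0,0,0,-1]'
python3 - <<'E'
from h import *
im=bot.capture("wrist");cv2.imwrite("pics/wrist3.png",im[:,:,::-1])
E
```

```text
time: 6.35
tool_pos: [590.2, -39.8, 60.0]
tcp_rot: [3.141, -0.022, 0.012]
contact_force: [4.1, 2.8, 15.7]
grip_width: 0.5
```

View pics/wrist3.png

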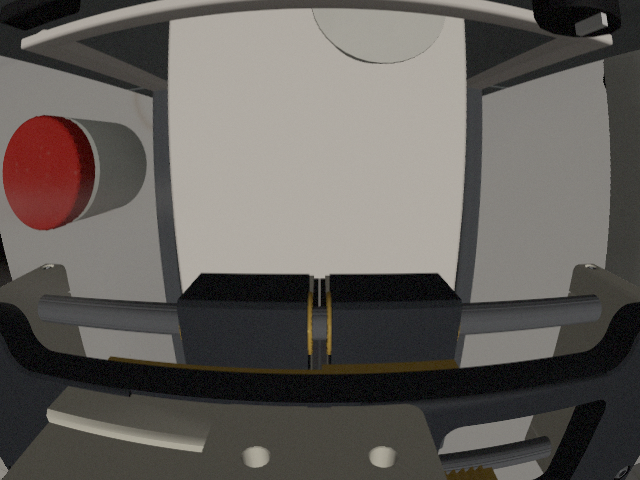

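```bash
python3 -m inch '[-0.4,0,-0.35,0,0.3,0,-1, -0.8,-0.01,-0.36,0,0.6,0,-1, -1.2,-0.02,-0.38,0,0.8,0,-1, -1.6,-0.02,-0.4,0,0.8,0,-1, -2,-0.03,-0.42,0,0.8,0,-1]'
```

```text
time: 6.9
tool_pos: [573.9, -40.1, 59.2]
tcp_rot: [3.14, -0.018, 0.012]
contact_force: [3.3, 3.3, 17.9]
grip_width: 0.0
```

```bash
python3 -m inch '[-0.5,0,-0.32,0,0.3,0,-1, -0.9,-0.01,-0.34,0,0.6,0,-1, -1.3,-0.02,-0.36,0,0.8,0,-1, -1.7,-0.02,-0.38,0,0.9,0,-1, -2.1,-0.03,-0.4,0,0.9,0,-1]'
```

```text
time: 7.4
tool_pos: [557.3, -40.4, 58.6]
tcp_rot: [3.14, -0.014, 0.011]
contact_force: [4.4, 3.5, 18.0]
grip_width: 0.6
```

```bash
python3 -m inch '[-0.5,0.01,-0.32,0,0.3,0,-1, -0.9,0.02,-0.33,0,0.5,0,-1, -1.3,0.02,-0.34,0,0.8,0,-1, -1.7,0.02,-0.36,0,0.8,0,-1, -2.1,0.02,-0.38,0,0.8,0,-1]'
python3 -m inch '[-0.5,0.01,-0.32,0,0.3,0,-1, -0.9,0.02,-0.33,0,0.5,0,-1, -1.3,0.02,-0.34,0,0.7,0,-1, -1.7,0.02,-0.36,0,0.7,0,-1, -2.1,0.02,-0.38,0,0.7,0,-1]'
```

```text
time: 7.9
tool_pos: [540.6, -40.6, 57.9]
tcp_rot: [3.138, -0.011, 0.011]
contact_force: [4.2, 1.9, 17.1]
grip_width: 0.4
time: 8.4
tool_pos: [524.0, -40.8, 57.2]
tcp_rot: [3.137, -0.01, 0.011]
contact_force: [5.0, 2.1, 17.9]
grip_width: 0.2
```

```bash
python3 - <<'E'
from h import *
for n in("wrist","scene"):
  im=bot.capture(n);cv2.imwrite(f"pics/{n}4.png",im[:,:,::-1])
E
```

```text
(no output)
```

View pics/wrist4.png

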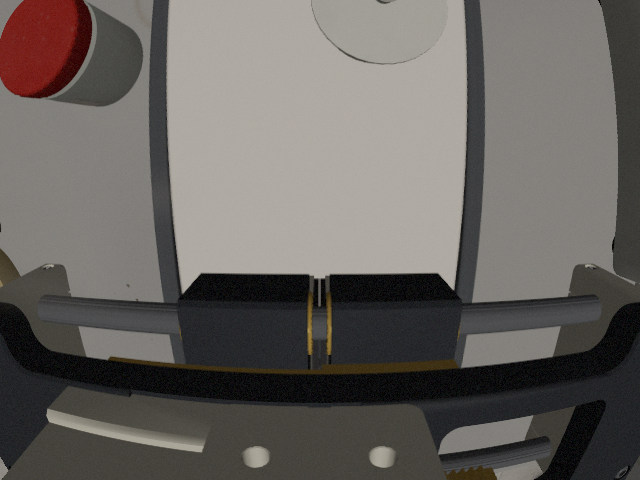

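View pics/scene4.png

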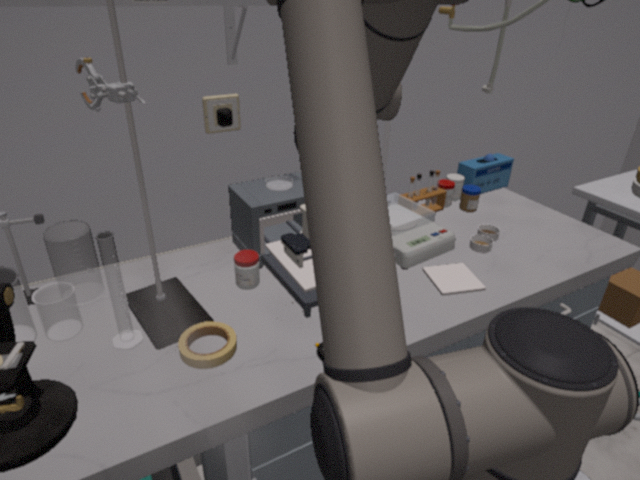

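The plate and crucible are moving with the tool (crucible's near edge still at row 63). About 83 of 120 mm is done.

```bash
python3 -m inch '[-0.5,0.01,-0.32,0,0.3,0,-1, -0.9,0.02,-0.33,0,0.5,0,-1, -1.3,0.02,-0.34,0,0.7,0,-1, -1.7,0.02,-0.36,0,0.7,0,-1, -2.1,0.02,-0.38,0,0.7,0,-1]'
python3 -m inch '[-0.4,0.01,-0.32,0,0.3,0,-1, -0.7,0.02,-0.33,0,0.5,0,-1, -1.0,0.02,-0.34,0,0.6,0,-1, -1.2,0.02,-0.35,0,0.6,0,-1, -1.4,0.02,-0.35,0,0.6,0,-1]'
```

```text
time: 9.0
tool_pos: [506.8, -41.1, 56.4]
tcp_rot: [3.135, -0.007, 0.011]
contact_force: [4.2, 2.3, 18.0]
grip_width: -0.2
time: 9.5
tool_pos: [497.4, -41.4, 56.1]
tcp_rot: [3.133, -0.008, 0.011]
contact_force: [3.9, 3.1, 19.5]
grip_width: 0.3
```

```bash
python3 -m inch '[-0.3,0.02,-0.27,0,0.3,0,-1, -0.5,0.03,-0.27,0,0.4,0,-1, -0.7,0.03,-0.28,0,0.4,0,-1, -0.9,0.03,-0.28,0,0.4,0,-1, -1.0,0.03,-0.28,0,0.4,0,-1]'
```

```text
time: 10.0
tool_pos: [491.4, -41.4, 55.8]
tcp_rot: [3.132, -0.011, 0.01]
contact_force: [4.1, 2.5, 15.6]
grip_width: 0.6
```

```bash
python3 -m inch '[-0.2,0.02,-0.27,0,0.3,0,-1, -0.4,0.03,-0.27,0,0.3,0,-1, -0.5,0.03,-0.28,0,0.3,0,-1, -0.6,0.03,-0.28,0,0.3,0,-1, -0.7,0.03,-0.28,0,0.3,0,-1]'; python3 - <<'E'
from h import *
im=bot.capture("wrist");cv2.imwrite(f"pics/wrist5.png",im[:,:,::-1])
im=bot.capture("top");cv2.imwrite(f"pics/top5.png",im[:,:,::-1])
E
```

```text
time: 10.5
tool_pos: [489.6, -41.5, 55.8]
tcp_rot: [3.13, -0.019, 0.01]
contact_force: [7.5, 1.7, 13.7]
grip_width: 0.2
```

View pics/wrist5.png

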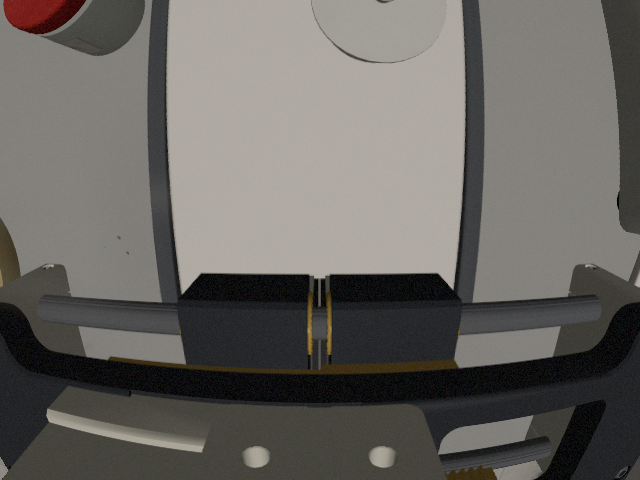

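View pics/top5.png

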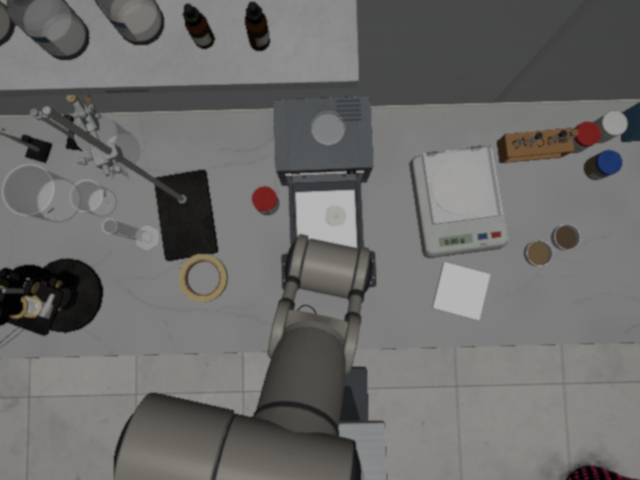

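```bash
python3 -m inch '[-0.3,0.02,-0.3,0,0.3,0,-1, -0.5,0.03,-0.33,0,0.4,0,-1, -0.7,0.03,-0.35,0,0.4,0,-1, -0.8,0.03,-0.35,0,0.4,0,-1, -0.8,0.03,-0.35,0,0.4,0,-1]'
```

```text
time: 11.1
tool_pos: [488.0, -42.0, 55.6]
tcp_rot: [3.128, -0.027, 0.009]
contact_force: [8.8, 4.2, 16.9]
grip_width: 0.6
```

Fx has risen to 8.8 N, well above the ~4.5 N sliding force, so the plate is against the stop. Lifting off.

```bash
python3 -m inch '[-0.3,0,0.5,0,0,0,-1, -0.3,0,2,0.8,1.5,0,-1, -0.3,0,5,0.8,1.5,0,0, -0.3,0,8,0.8,1.5,0,1, -0.3,0,10,0.8,1.5,0,1]'
python3 -m inch '[-3,0,2,0,0,0,1, -6,0,2,0,0,0,1, -8,0,2,0,0,0,1, -8,0,2,0,0,0,1, -8,0,2,0,0,0,1]'
python3 - <<'E'
from h import *
np.save("wc6.npy",bot.calibration("wrist")["cam_to_world"])
for n in("wrist","scene","top"):
  im=bot.capture(n);cv2.imwrite(f"pics/{n}6.png",im[:,:,::-1])
print(bot.get_obs()["tool_pos"])
E
```

```text
time: 11.6
tool_pos: [485.1, -42.1, 157.1]
tcp_rot: [-3.142, -0.002, 0.009]
contact_force: [0.5, 0.2, -0.5]
grip_width: 19.7
time: 12.1
tool_pos: [405.4, -42.3, 177.2]
tcp_rot: [3.141, -0.002, 0.009]
contact_force: [0.2, 0.7, -0.1]
grip_width: 59.7
[405.92229843 -42.26399008 176.99317489]
```

View pics/wrist6.png

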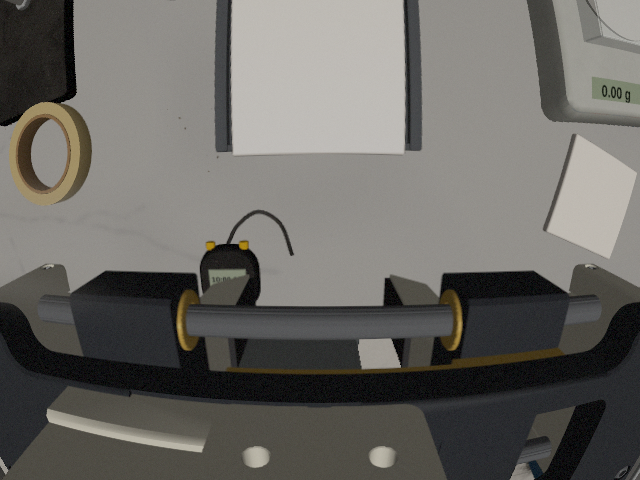

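View pics/scene6.png

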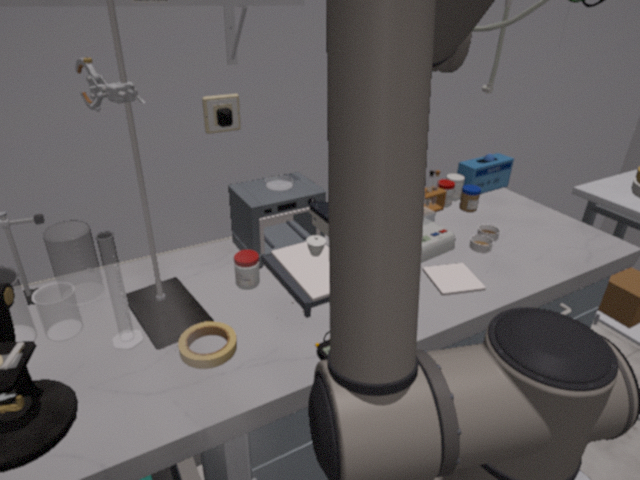

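View pics/top6.png

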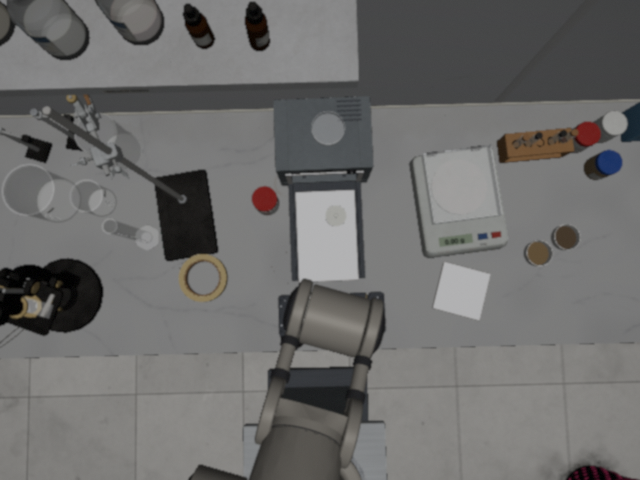

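Wrist view: the plate's front edge (row 154) overhangs the shelf lip (row 150). The crucible is at about (336,215) in the top view. Next I'll measure the plate, crucible and tile.

```bash
python3 - <<'E'
from h import *
im=cv2.imread("pics/top6.png"); g=im.min(axis=2)
cv2.imwrite("pics/crop6.png",cv2.resize(im[170:290,270:390],(600,600),interpolation=cv2.INTER_CUBIC))
s=cv2.imread("pics/scene6.png")[220:310,260:350]; cv2.imwrite("pics/crop6s.png",cv2.resize(s,(600,600),interpolation=cv2.INTER_CUBIC))
c=bot.calibration("wrist"); c["cam_to_world"]=np.load("wc6.npy")
for p in [(233,154),(404,152)]: print("wrist plate front",onz("wrist",p,53,c).round(1))
w=cv2.imread("pics/wrist6.png").min(axis=2)[120:270,535:640]
for p in [(577,136),(636,173),(611,257),(546,229)]: print("tile",onz("wrist",p,10,c).round(1))
E
```

```text
wrist plate front [469.5  23.8  53. ]
wrist plate front [ 472.2 -106.8   53. ]
tile [ 504.6 -306.8   10. ]
tile [ 475.6 -408.7   10. ]
tile [ 374.9 -382.8   10. ]
tile [ 405.6 -274.9   10. ]
```

View pics/crop6.png

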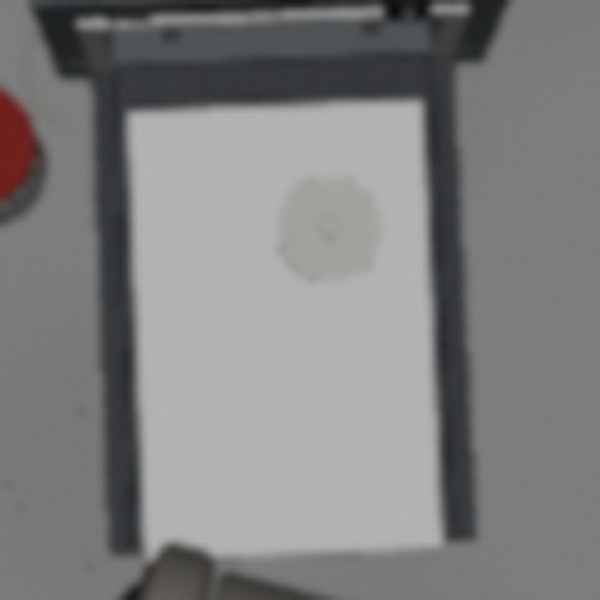

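View pics/crop6s.png

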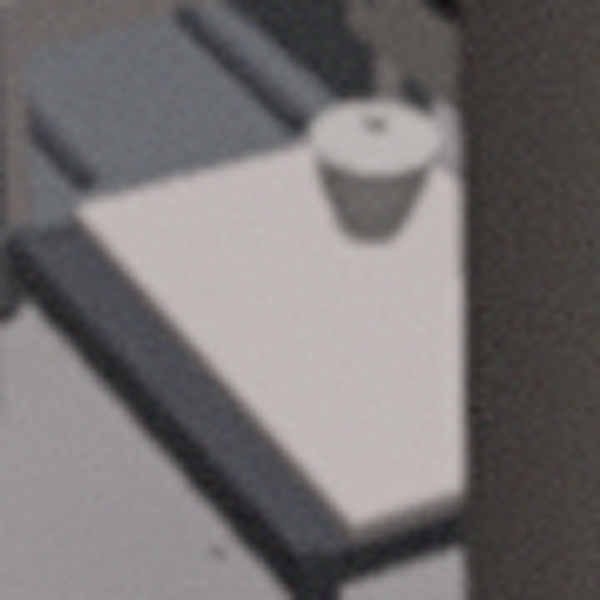

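```bash
python3 - <<'E'
from h import *
a=onz("top",(356.4,226.6),60);b=onz("top",(358.6,279),54.3)
print(a.round(1),b.round(1),(a-b).round(1))
print("back",onz("top",(355,189.6),63.5).round(1),onz("top",(295.4,192),63.5).round(1))
print("lid",onz("top",(336,215.8),107).round(1))
p1=(336,215.8);q=(260+377*.15,220+133*.15)
o1,d1=ray("top",p1);o2,d2=ray("scene",q)
t=np.linalg.lstsq(np.c_[d1,-d2],o2-o1,rcond=None)[0];print(o1+t[0]*d1,o2+t[1]*d2)
print(bot.get_obs()["tool_pos"],bot.get_obs()["grip_width"])
E
```

```text
[ 585.6 -106.    60. ] [ 470.  -107.4   54.3] [115.6   1.5   5.7]
back [ 668.  -105.3   63.5] [666.1  27.2  63.5]
lid [604.7 -60.2 107. ]
[605.72007077 -60.43727566  99.11508434] [605.60287103 -60.62933231  99.10480993]
[405.92229843 -42.26399008 176.99317489] 71.91706179189634
```

Vision puts the plate travel at 115.6 ± 3 mm and the tool travelled 119 mm, so I'll press and pull once more to confirm the stop.

```bash
python3 -m inch '[4,0,0,0,0,0,-1, 8,0,0,0,0,0,-1, 10.9,0,0,0,0,0,-1, 10.9,0,-3,0,0,0,-1, 10.9,0,-7,0,0,0,-1]'
python3 -m inch '[0,0,-2,0,0,0,-1, 0,0,-3,0,0,0,-1, 0,0,-3.5,0,0,0,-1, 0,0,-3.5,0,0,0,-1, 0,0,-3.5,0,0,0,-1]'
```

```text
time: 12.75
tool_pos: [517.7, -42.5, 106.8]
tcp_rot: [3.141, -0.006, 0.01]
contact_force: [0.6, -0.7, -0.4]
grip_width: 41.1
time: 13.25
tool_pos: [518.5, -42.6, 72.8]
tcp_rot: [3.14, -0.008, 0.01]
contact_force: [0.4, -0.1, -0.3]
grip_width: 1.9
```

```bash
python3 -m inch '[0,0,-0.4,0,0,0,-1, 0,0,-0.8,0,0,0,-1, 0,0,-1.1,0,0.4,0,-1, 0,0,-1.3,0,0.4,0,-1, 0,0,-1.35,0,0.4,0,-1]'
python3 -m inch '[0,0,-0.1,0,0,0,-1, 0,0,-0.15,0,0,0,-1, 0,0,-0.2,0,0,0,-1, 0,0,-0.25,0,0,0,-1, 0,0,-0.27,0,0,0,-1]'
```

```text
time: 13.75
tool_pos: [518.4, -42.6, 59.0]
tcp_rot: [3.14, -0.001, 0.01]
contact_force: [0.0, -0.7, 0.2]
grip_width: 0.2
time: 14.25
tool_pos: [518.5, -42.6, 57.2]
tcp_rot: [3.14, -0.001, 0.01]
contact_force: [-2.8, 1.0, 9.5]
grip_width: 0.6
```

```bash
python3 -m inch '[0,0,-0.15,0,0,0,-1, 0,0,-0.18,0,0,0,-1, -0.1,0,-0.24,0,0,0,-1, -0.2,0,-0.28,0,0,0,-1, -0.3,0,-0.3,0,0,0,-1]'
python3 -m inch '[-0.1,0,-0.3,0,0.1,0,-1, -0.2,0,-0.32,0,0.1,0,-1, -0.3,0,-0.33,0,0.1,0,-1, -0.4,0,-0.33,0,0.1,0,-1, -0.4,0,-0.33,0,0.1,0,-1]'
```

```text
time: 14.75
tool_pos: [518.4, -42.8, 57.0]
tcp_rot: [3.139, -0.009, 0.01]
contact_force: [3.1, 2.6, 16.8]
grip_width: 0.3
time: 15.25
tool_pos: [518.4, -42.8, 57.0]
tcp_rot: [3.138, -0.018, 0.01]
contact_force: [2.8, 4.2, 17.5]
grip_width: 0.3
```

```bash
python3 -m inch '[-0.4,0.02,-0.33,0,0.3,0,-1, -0.6,0.02,-0.34,0,0.4,0,-1, -0.7,0.03,-0.35,0,0.5,0,-1, -0.8,0.03,-0.35,0,0.5,0,-1, -0.8,0.03,-0.35,0,0.5,0,-1]'
```

```text
time: 15.75
tool_pos: [516.2, -43.2, 57.0]
tcp_rot: [3.136, -0.023, 0.009]
contact_force: [7.6, 2.1, 14.6]
grip_width: 0.5
```

```bash
python3 - <<'E'
from h import *
for n in("top","wrist"): cv2.imwrite(f"pics/{n}7.png",bot.capture(n)[:,:,::-1])
E
python3 -m inch '[-0.4,0.02,-0.36,0,0.3,0,-1, -0.7,0.02,-0.37,0,0.5,0,-1, -0.9,0.03,-0.38,0,0.7,0,-1, -1,0.03,-0.38,0,0.7,0,-1, -1,0.03,-0.38,0,0.7,0,-1]'
python3 - <<'E'
from h import *
for n in("top","wrist"): cv2.imwrite(f"pics/{n}8.png",bot.capture(n)[:,:,::-1])
def back(f):
    g=cv2.cvtColor(cv2.imread(f),cv2.COLOR_BGR2GRAY).astype(float)
    out=[]
    for x in list(range(300,320))+[350,351,352]:
        col=g[180:200,x]; k=np.where((col[:-1]<120)&(col[1:]>=120))[0]
        if len(k): k=k[-1]; out.append(180+k+(120-col[k])/(col[k+1]-col[k]))
    return np.mean(out),np.std(out)
for i in (5,6,7,8): print(i,back(f"pics/top{i}.png"))
def cru(f):
    g=cv2.cvtColor(cv2.imread(f),cv2.COLOR_BGR2GRAY).astype(float)
    return [np.argmax(np.abs(np.diff(cv2.GaussianBlur(g,(5,5),0)[20:140,c])))+20 for c in (375,382,390)]
for i in (2,3,4,5,7,8): print(i,cru(f"pics/wrist{i}.png"))
E
```

```text
time: 16.35
tool_pos: [512.3, -43.8, 56.8]
tcp_rot: [3.133, -0.025, 0.009]
contact_force: [7.4, 0.9, 14.6]
grip_width: 0.4
5 (np.float64(190.85356182264314), np.float64(0.6095765989961901))
6 (np.float64(190.88315060865725), np.float64(0.6075967905611354))
7 (np.float64(190.82328933344442), np.float64(0.6115158405534599))
8 (np.float64(190.83065359495487), np.float64(0.6100379650910455))
2 [np.int64(20), np.int64(20), np.int64(21)]
3 [np.int64(63), np.int64(63), np.int64(63)]
4 [np.int64(63), np.int64(64), np.int64(64)]
5 [np.int64(63), np.int64(63), np.int64(63)]
7 [np.int64(82), np.int64(82), np.int64(78)]
8 [np.int64(69), np.int64(69), np.int64(128)]
```

The back edge of the plate stayed within 0.05 px while the finger slid 6 mm, so the plate is hard against its stop. Now lifting, opening and going above the crucible.

```bash
python3 -m inch '[-0.7,0,0.8,0,0,0,-1, -0.7,0,4,0.5,1.4,0,-1, -0.7,0,8,0.5,1.4,0,1, -0.7,0,10,0.5,1.4,0,1, -0.7,0,10,0.5,1.4,0,1]'
python3 -m inch '[0,0,0,0,0,0,1, 0,0,0,0,0,0,1, 0,-1.6,0,0,0,0,1, 0,-1.6,0,0,0,0,1, 0,-1.6,0,0,0,0,1]'
python3 - <<'E'
from h import *
np.save("wc9.npy",bot.calibration("wrist")["cam_to_world"])
for n in("wrist","scene","top"):
  im=bot.capture(n);cv2.imwrite(f"pics/{n}9.png",im[:,:,::-1])
print(bot.get_obs()["tool_pos"])
E
```

```text
time: 16.95
tool_pos: [506.5, -44.2, 159.8]
tcp_rot: [3.141, -0.006, 0.009]
contact_force: [0.2, 0.6, -0.1]
grip_width: 20.0
time: 17.45
tool_pos: [506.0, -60.0, 158.8]
tcp_rot: [3.142, -0.004, 0.008]
contact_force: [-0.8, -0.8, 0.0]
grip_width: 59.8
[506.2707474  -59.67460361 159.37652974]
```

View pics/wrist9.png

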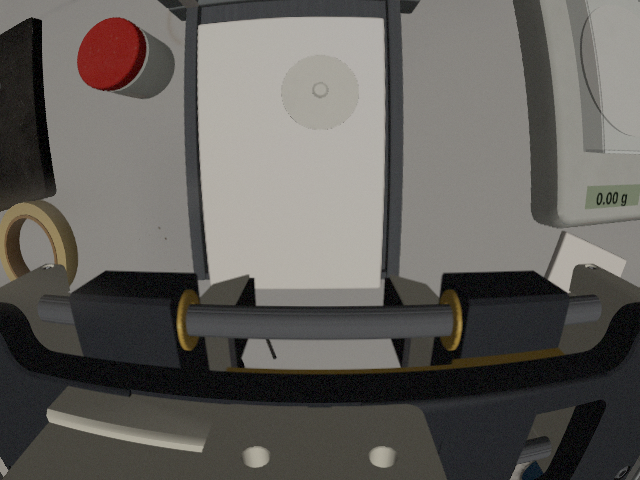

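```bash
python3 - <<'E'
from h import *
c=bot.calibration("wrist"); c["cam_to_world"]=np.load("wc9.npy")
for z in (102,105,108): print(onz("wrist",(320,92),z,c).round(1), onz("wrist",(320,55),z,c).round(1),onz("wrist",(320,130),z,c).round(1),onz("wrist",(281,92),z,c).round(1),onz("wrist",(359,92),z,c).round(1))
print("knob",onz("wrist",(320,89),110,c))
E
```

```text
[606.5 -59.9 102. ] [628.8 -59.8 102. ] [584.3 -60.1 102. ] [606.6 -37.7 102. ] [607.  -82.2 102. ]
[606.  -59.9 105. ] [628.  -59.8 105. ] [584.1 -60.1 105. ] [606.1 -38.  105. ] [606.5 -81.9 105. ]
[605.5 -59.9 108. ] [627.2 -59.8 108. ] [584.  -60.1 108. ] [605.6 -38.3 108. ] [606.  -81.6 108. ]
knob [606.92579794 -59.92293395 110.        ]
```

```bash
python3 -m inch '[4,0,0,0,0,0,1, 8,0,0,0,0,0,1, 10,-0.03,0,0,0,0,1, 10,-0.03,0,0,0,0,1, 10,-0.03,0,0,0,0,1]'
python3 -m inch '[0,0,-1,0,0,0,1, 0,0,-3,0,0,0,1, 0,0,-5,0,0,0,1, 0,0,-7,0,0,0,1, 0,0,-8,0,0,0,1]'
```

```text
time: 18.1
tool_pos: [605.5, -59.5, 158.7]
tcp_rot: [3.142, -0.004, 0.01]
contact_force: [0.1, -0.9, -0.2]
grip_width: 91.8
time: 18.6
tool_pos: [603.4, -59.1, 76.6]
tcp_rot: [-3.141, 0.0, 0.009]
contact_force: [-0.3, -0.0, -0.1]
grip_width: 91.9
```

```bash
python3 -m inch '[0.2,-0.06,-0.5,0,0,0,1, 0.3,-0.08,-0.9,0,0,0,1, 0.3,-0.08,-0.95,0,0,0,1, 0.3,-0.08,-0.95,0,0,0,1, 0.3,-0.08,-0.95,0,0,0,1]'; python3 - <<'E'
from h import *
for n in("wrist","scene"):
  im=bot.capture(n);cv2.imwrite(f"pics/{n}10.png",im[:,:,::-1])
E
```

```text
time: 19.1
tool_pos: [606.8, -60.0, 67.8]
tcp_rot: [-3.141, -0.001, 0.009]
contact_force: [-0.3, 0.3, -0.1]
grip_width: 92.1
```

View pics/wrist10.png

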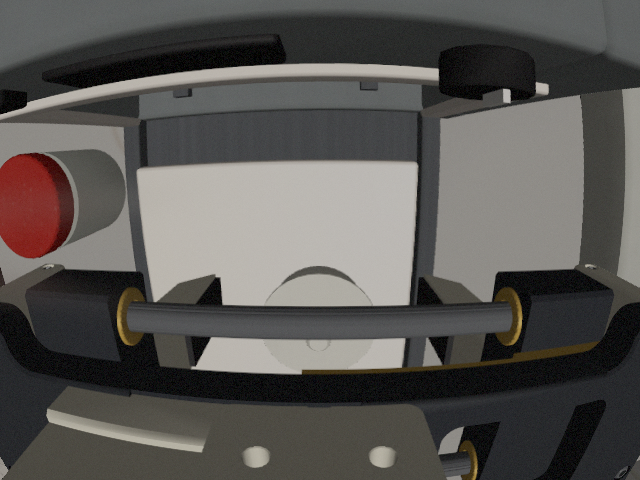

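View pics/scene10.png

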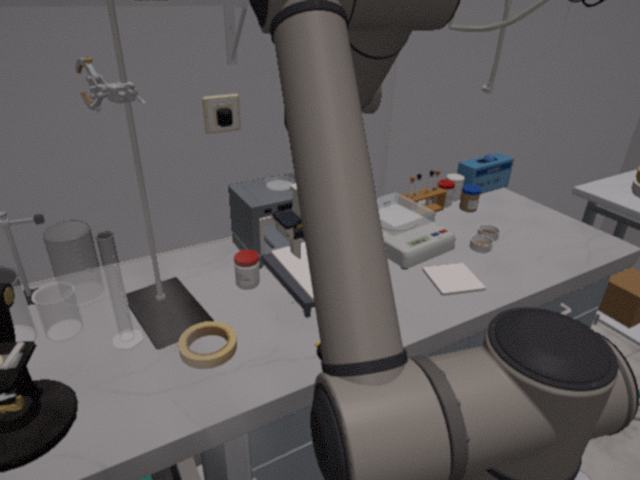

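```bash
python3 -m inch '[0,0,0,0,0,0,-1, 0,0,0,0,0,0,-1, 0,0,0,0,0,0,-1, 0,0,0,0,0,0,-1, 0,0,0,0,0,0,-1]'
python3 -m inch '[0,0,0,0,0,0,-1, 0,0,0,0,0,0,-1, 0,0,0,0,0,0,-1, 0,0,0,0,0,0,-1, 0,0,0,0,0,0,-1]'
```

```text
time: 19.7
tool_pos: [606.7, -60.0, 67.6]
tcp_rot: [-3.141, -0.001, 0.009]
contact_force: [-0.3, 0.3, -0.7]
grip_width: 56.5
time: 20.2
tool_pos: [606.6, -59.9, 67.6]
tcp_rot: [-3.141, -0.001, 0.009]
contact_force: [0.2, -0.0, -0.3]
grip_width: 41.3
```

```bash
python3 -m inch '[0,0,0.3,0,0,0,-1, 0,0,0.8,0,0,0,-1, 0,0,1.5,0,0,0,-1, 0,0,2.2,0,0,0,-1, 0,0,3,0,0,0,-1]'; python3 - <<'E'
from h import *
print(bot.get_obs()["grip_width"])
for n in("wrist","scene"):
  im=bot.capture(n);cv2.imwrite(f"pics/{n}11.png",im[:,:,::-1])
s=cv2.imread("pics/scene11.png")[180:320,230:370]; cv2.imwrite("pics/crop11s.png",cv2.resize(s,(600,600),interpolation=cv2.INTER_CUBIC))
E
```

```text
time: 20.7
tool_pos: [606.7, -60.0, 98.4]
tcp_rot: [-3.141, -0.001, 0.009]
contact_force: [-0.2, 0.8, -1.6]
grip_width: 41.9
41.8511361335945
```

View pics/wrist11.png

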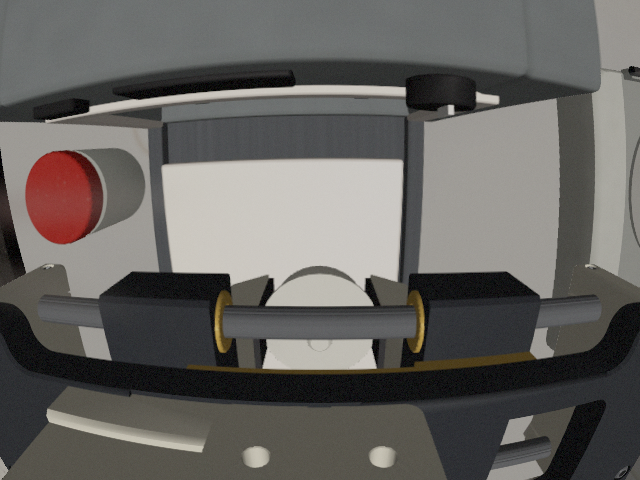

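View pics/crop11s.png

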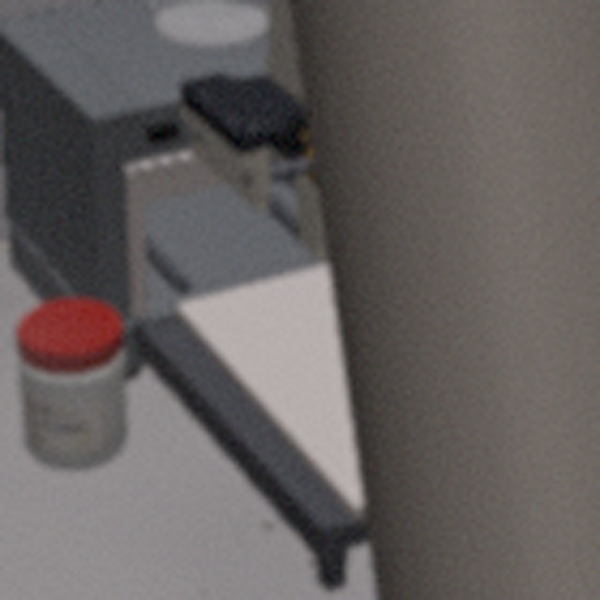

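The lid sits centred between the pads and the crucible has lifted with the gripper (width 41.9). Carrying it up and out, then over the tile.

```bash
python3 -m inch '[0,0,1,0,0,0,-1, 0,0,2.5,0,0,0,-1, -1,0,4.5,0,0,0,-1, -3,0,6.5,0,0,0,-1, -5.5,0,7.5,0,0,0,-1]'
python3 -m inch '[-2.5,-0.5,0.2,0,0,0,-1, -5,-2,0.2,0,0,0,-1, -7.5,-4,0.2,0,0,0,-1, -9.5,-6.5,0.2,0,0,0,-1, -11,-9.5,0.2,0,0,0,-1]'
python3 -m inch '[-0.5,-3,0,0,0,0,-1, -0.5,-6,0,0,0,0,-1, -0.5,-9,0,0,0,0,-1, -0.5,-12,0,0,0,0,-1, -0.5,-15,0,0,0,0,-1]'
```

```text
time: 21.3
tool_pos: [553.1, -60.3, 176.4]
tcp_rot: [3.141, -0.007, 0.01]
contact_force: [0.0, -0.9, -0.9]
grip_width: 41.6
time: 21.8
tool_pos: [441.8, -155.5, 179.1]
tcp_rot: [3.141, -0.007, 0.011]
contact_force: [0.2, -0.3, -0.1]
grip_width: 41.6
time: 22.3
tool_pos: [436.7, -306.8, 179.8]
tcp_rot: [3.14, -0.008, 0.01]
contact_force: [-0.2, -0.3, -0.7]
grip_width: 41.5
```

```bash
python3 -m inch '[0.1,-1.8,0,0,1,0,-1, 0.1,-3,-1,0,2,0,-1, 0.1,-3.6,-3,0,3,0,-1, 0.1,-3.6,-6,0,3,0,-1, 0.1,-3.6,-8,0,3,0,-1]'
python3 - <<'E'
from h import *
np.save("wc12.npy",bot.calibration("wrist")["cam_to_world"])
print(bot.get_obs()["tool_pos"])
for n in("wrist","scene","top"):
  im=bot.capture(n);cv2.imwrite(f"pics/{n}12.png",im[:,:,::-1])
s=cv2.imread("pics/scene12.png")[180:320,370:510]; cv2.imwrite("pics/crop12s.png",cv2.resize(s,(600,600),interpolation=cv2.INTER_CUBIC))
print(bot.get_obs()["tool_pos"],bot.get_obs()["tcp_rot"])
E
```

```text
time: 22.8
tool_pos: [437.3, -342.6, 98.5]
tcp_rot: [-3.141, 0.046, 0.01]
contact_force: [-0.6, -0.0, -1.0]
grip_width: 41.7
[ 437.27968343 -342.64219101   98.52410774]
[ 437.24066727 -342.39998133   99.32357523] [-3.14058852  0.04648387  0.01055898]
```

View pics/wrist12.png

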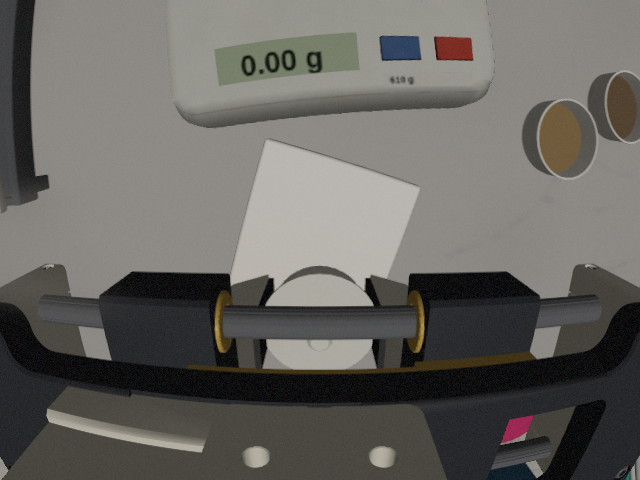

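View pics/crop12s.png

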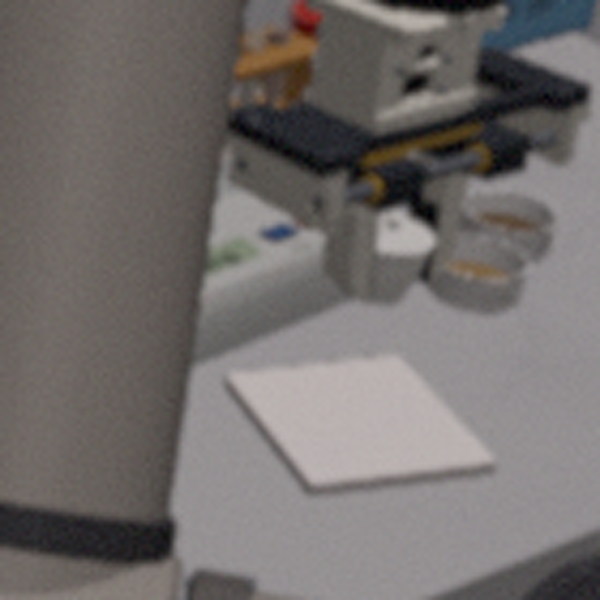

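```bash
python3 - <<'E'
from h import *
c=bot.calibration("wrist"); c["cam_to_world"]=np.load("wc12.npy")
a=onz("wrist",(267,140),10,c);b=onz("wrist",(418,187),10,c);print(a,b)
e=(b-a)[:2];L=np.hypot(*e);e/=L;n=np.array([e[1],-e[0]]); n=n if n[0]<0 else -n
print(L,(a[:2]+b[:2])/2+n*55)
E
python3 -m inch '[0,0,-1.5,0,0,0,-1, 0,0,-3.5,0,0,0,-1, 0,0,-5.5,0,0,0,-1, 0,0,-7,0,0,0,-1, 0,0,-7.5,0,0,0,-1]'
```

```text
[ 506.34605755 -308.38010764   10.        ] [ 476.90351168 -409.10583813   10.        ]
104.9406322218468 [ 438.8338393  -343.31196214]
time: 23.45
tool_pos: [437.5, -342.6, 24.6]
tcp_rot: [-3.141, 0.046, 0.011]
contact_force: [1.0, -0.1, 0.1]
grip_width: 41.6
```

Centred on the tile. Lowering slowly until contact.

```bash
python3 -m inch '[0.1,0,-0.15,0,0,0,-1, 0.1,-0.05,-0.3,0,0,0,-1, 0.1,-0.05,-0.45,0,0,0,-1, 0.1,-0.05,-0.55,0,0,0,-1, 0.1,-0.05,-0.55,0,0,0,-1]'
```

```text
time: 23.95
tool_pos: [438.5, -343.1, 19.4]
tcp_rot: [-3.141, 0.046, 0.011]
contact_force: [0.4, 0.3, -0.3]
grip_width: 41.3
```

```bash
python3 -m inch '[0,0,-0.05,0,0,0,-1, 0,0,-0.1,0,0,0,-1, 0,0,-0.15,0,0,0,-1, 0,0,-0.15,0,0,0,-1, 0,0,-0.15,0,0,0,-1]'
```

```text
time: 24.45
tool_pos: [438.5, -343.1, 17.9]
tcp_rot: [-3.141, 0.046, 0.011]
contact_force: [-0.0, 0.1, -0.2]
grip_width: 41.6
```

```bash
python3 -m inch '[0,0,-0.04,0,0,0,-1, 0,0,-0.08,0,0,0,-1, 0,0,-0.1,0,0,0,-1, 0,0,-0.1,0,0,0,-1, 0,0,-0.1,0,0,0,-1]'
```

```text
time: 24.95
tool_pos: [438.5, -343.1, 16.9]
tcp_rot: [-3.141, 0.046, 0.011]
contact_force: [-0.4, 0.5, 0.2]
grip_width: 41.4
```

```bash
python3 -m inch '[0,0,-0.03,0,0,0,-1, 0,0,-0.05,0,0,0,-1, 0,0,-0.06,0,0,0,-1, 0,0,-0.06,0,0,0,-1, 0,0,-0.06,0,0,0,-1]'
```

```text
time: 25.45
tool_pos: [438.6, -343.2, 16.8]
tcp_rot: [-3.141, 0.046, 0.011]
contact_force: [-0.5, 1.5, 5.4]
grip_width: 41.4
```

```bash
python3 -m inch '[0,0,0,0,0,0,-1, 0,0,0,0,0,0,-0.05, 0,0,0,0,0,0,0, 0,0,0,0,0,0,0.1, 0,0,0,0,0,0,0.2]'
python3 -m inch '[0,0,0,0,0,0,0.5, 0,0,0,0,0,0,0.7, 0,0,0,0,0,0,0.8, 0,0,0,0,0,0,0.8, 0,0,0,0,0,0,0.8]'
python3 - <<'E'
from h import *
for n in("wrist","scene"):
  im=bot.capture(n);cv2.imwrite(f"pics/{n}13.png",im[:,:,::-1])
s=cv2.imread("pics/scene13.png")[180:320,370:510]; cv2.imwrite("pics/crop13s.png",cv2.resize(s,(600,600),interpolation=cv2.INTER_CUBIC))
E
```

```text
time: 25.95
tool_pos: [438.6, -343.2, 16.6]
tcp_rot: [-3.141, 0.046, 0.011]
contact_force: [-0.1, 0.6, 0.9]
grip_width: 53.7
time: 26.45
tool_pos: [438.6, -343.2, 16.6]
tcp_rot: [-3.141, 0.046, 0.011]
contact_force: [0.8, -0.2, 0.7]
grip_width: 82.4
```

View pics/wrist13.png

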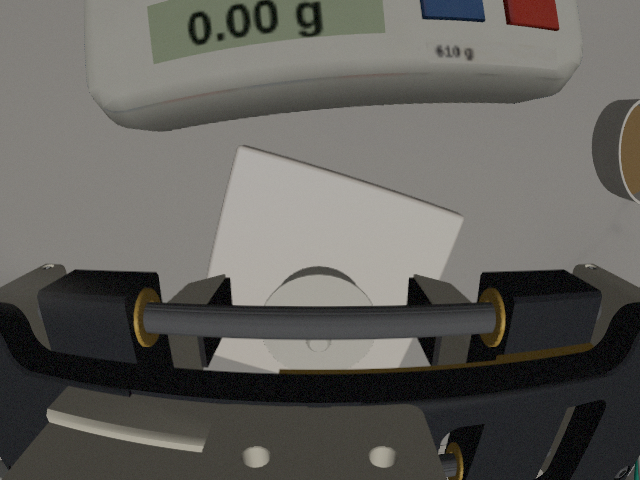

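View pics/crop13s.png

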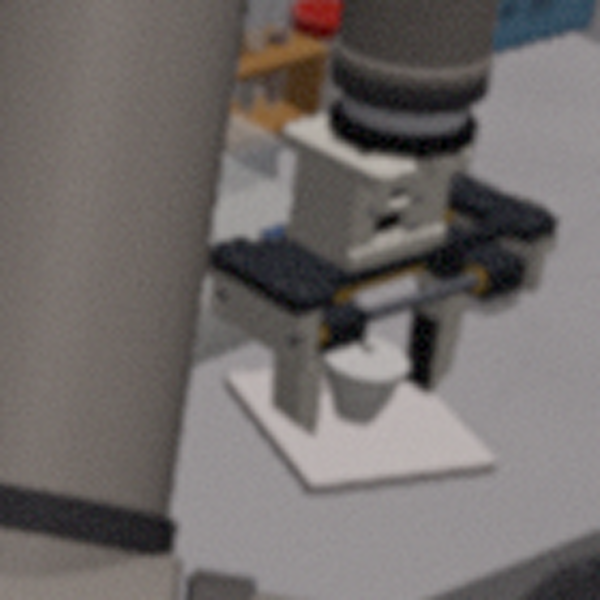

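The crucible stands upright and free on the tile. Retreating straight up.

```bash
python3 -m inch '[0,0,0.5,0,0,0,0.9, 0,0,2,0,0,0,0.9, 0,0,5,0,0,0,0.9, 0,0,9,0,0,0,0.9, 0,0,13,0,0,0,0.9]'
python3 -m inch '[0,0,3,0,0,0,0.9, -3,-4,5,0,0,0,0.9, -7,-8,5,0,0,0,0.9, -10,-11,5,0,0,0,0.9, -10,-11,5,0,0,0,0.9]'
python3 -m inch '[0,0,0,0,0,0,0.9, 0,0,0,0,0,0,0.9, 0,0,0,0,0,0,0.9, 0,0,0,0,0,0,0.9, 0,0,0,0,0,0,0.9]'
python3 - <<'E'
from h import *
for n in("wrist","scene","top"):
  im=bot.capture(n);cv2.imwrite(f"pics/{n}14.png",im[:,:,::-1])
print(bot.get_obs()["dq"].round(3))
E
```

```text
time: 27.05
tool_pos: [438.3, -342.9, 148.1]
tcp_rot: [-3.141, 0.046, 0.011]
contact_force: [1.2, -0.3, 0.2]
grip_width: 87.2
time: 27.55
tool_pos: [334.4, -456.6, 198.6]
tcp_rot: [3.14, 0.047, 0.005]
contact_force: [0.4, 0.3, -0.3]
grip_width: 87.2
time: 28.05
tool_pos: [335.2, -455.9, 198.7]
tcp_rot: [3.14, 0.047, 0.007]
contact_force: [-0.1, -0.1, -0.3]
grip_width: 87.1
[-0.005 -0.     0.    -0.001 -0.    -0.001]
```

View pics/scene14.png

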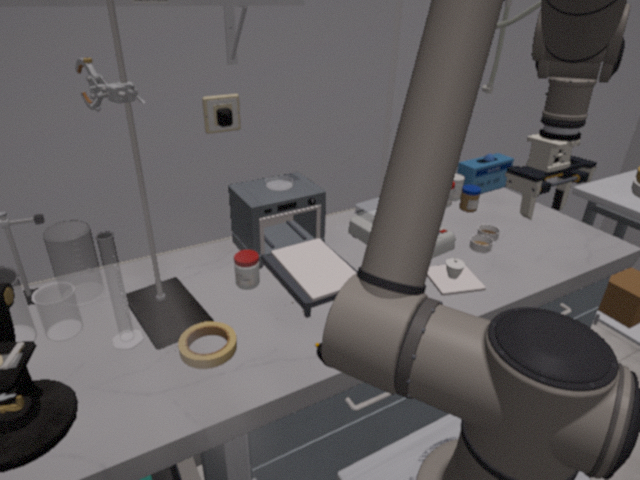

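View pics/top14.png

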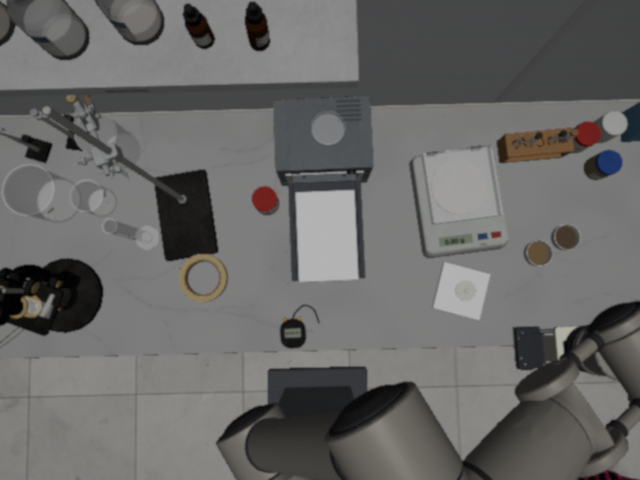

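View pics/wrist14.png

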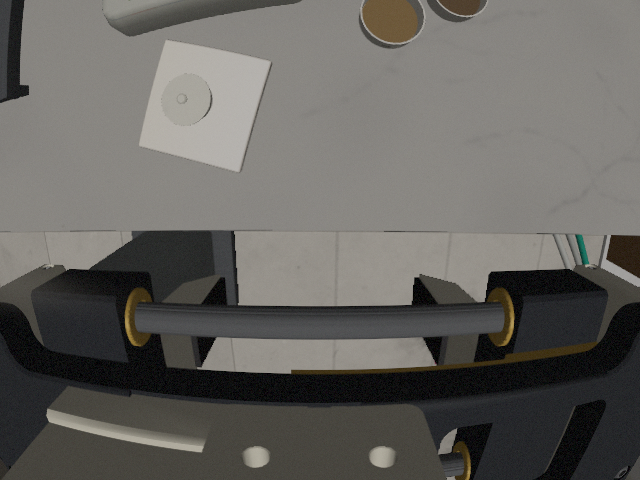

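The crucible is upright on the tile (top view, 465,290), the plate is out, and nothing else appears to have moved. One last check on the plate edge, then I'll hand in.

```bash
python3 - <<'E'
from h import *
for i in (6,8,14):
    g=cv2.cvtColor(cv2.imread(f"pics/top{i}.png"),cv2.COLOR_BGR2GRAY).astype(float);out=[]
    for x in range(300,320):
        col=g[180:200,x]; k=np.where((col[:-1]<120)&(col[1:]>=120))[0][-1]; out.append(180+k+(120-col[k])/(col[k+1]-col[k]))
    print(i,np.mean(out))
a=cv2.imread("pics/top0.png").astype(int);b=cv2.imread("pics/top14.png").astype(int)
d=abs(a-b).max(2)>50
for n,(x0,y0,x1,y1) in dict(jar=(250,185,283,215),tape=(175,250,230,305),petri=(308,110,348,148),watch=(278,302,322,350)).items(): print(n,d[y0:y1,x0:x1].sum())
bot.close_job()
E
```

```text
6 191.08468162332514
8 191.03227013216332
14 191.08506699650928
jar 0
tape 0
petri 0
watch 0
the job is handed in; nothing more can be done
```

The hearth plate is fully out against its stop, and the crucible with its lid stands upright on the white tile. I handed the job in at about 28 s, well inside the 67 s limit.

- **Drag:** I pressed with the shut fingers, and the readings taken during the drag showed 8 to 19.5 N, against the 35 N limit. The plate slopes down to the front by about 0.046 rad.
- **Stop:** My first measurement was unclear, with about 116 mm of travel by camera and 119 mm by the tool. I pressed and pulled a second time: the finger slid 6 mm while the plate's back edge stayed within 0.1 px, so the plate was hard against its stop. I can't fully explain the 116 mm camera figure, but it is close to what the camera measurement can resolve.
- **Crucible:** I gripped it across the bowl, lifted it, levelled out the slope and set it down near the tile's centre. The contact reading on touching down was about 5 N.
- **Last checks:** The plate's edge had not moved since the drag. The jar, tape roll, petri dish and stopwatch show no change from the first picture. The arm was clear of everything and at rest.

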